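# Move the funnel to the drip cup and stopper the oil bottle

### The arm

A 6-joint arm with a two-finger parallel gripper is mounted at the origin on a cart in front of the work surface, level with it; the furniture and walls round the work are solid. World frame = base frame: x ahead of the robot, y to its left, z up, the work surface at z = 0. Lengths are in mm, angles in rad, forces in N, time in s.
With the tool pointing down it reaches from about 350 to 875 mm from the base axis. Payload 4.2 kg.
Tool frame: the origin (TCP) lies between the finger pads; the fingertips stand 25 mm ahead of it and the grasp point (between the pads) lies 6 mm ahead of it; z points along the fingers, y is the line along which they close (so a half turn about z gives the same grasp; the last joint's range is limited). The gripper opens to 85 mm and grips with 20 to 120 N. Pads are 22 mm wide; open, the fingers measure 114 mm over their backs; the gripper's body (76 mm by 85 mm) begins 54 mm behind the grasp point. The pads swing forward as they close: fully open they stand 13 mm farther back than shut.
Start: joints at [1.395, 0.385, 0.008, 0, -1.194, -0.259], TCP at [263.235, 566.839, 256.312] pointing down, gripper open.
Joint ranges: [-3.14, 3.14], [-1.21, 2.06], [-1.07, 1.41], [-3.16, 2.05], [-2.99, -0.16], [-3.1, 3.1]. Speed limits (rad/s): [2.79, 2.79, 3.14, 3.14, 3.14, 3.14].

### API

Orientations are given as a unit quaternion [x, y, z, w].
In Python, from bench import read_state, get_image, job_done gives the robot as it stands.
- The arm moves only by the tool play_rows, never from a script. Its argument "series" is a list of rows, each a list of 6 numbers: the shift along the world's x, y, z in mm, then the turn, a rotation vector about the world's x, y, z in units of 6 degrees (1.0 is 6 degrees). A call has 1 to 20 rows; each row shifts and turns the commanded pose from where the row before left it; what a row does not reach is not made up. A row lasts 1/12 s, in which the tool goes at most 41.7 mm and 7.16 degrees, less where a joint would pass 70% of its speed; a pose out of reach is approached as far as the arm can. A call is refused whole if a number of a shift passes 41.7 or a number of a turn 1, either way. A call with a gripper value outside its range is refused whole. "gripper" is the opening, from 0 (shut) to 1 (fully open), set as the call begins (left out, the last holds). The fingers move at their own pace and stop on an object; the grip force is fixed at half the most. Time passes only in rows, so rows that do not move let the fingers close. It gives the time, the measured TCP pose, the force, the opening and the grip force at its end, in the units of the state.
- read_state(): the state, without advancing time (a new reading comes with each control period).
- get_image(name): name is "side" or "top" or "wrist"; returns a dict with "image" (384x512x3 uint8, red, green, blue), "fx", "fy", "cx", "cy" (pixels), "eye" and "rotation" of the camera in the world. Camera axes: x right, y down, z forward; pixel columns grow to the right and rows downward; lengths in mm; the calibration is good to about 2 mm. The wrist camera is an equidistant fisheye: a pixel r from the principal point sees the ray r / f radians off the axis. A picture is of the moment at which its call begins. There is no depth.
- job_done(): hands the job in; it is judged then, once.
The state is a dict: "clock": time; "joints": joint angles; "joint_vel": joint speeds; "joint_efforts": joint torques, N m; "position": TCP position; "ee_rot": TCP orientation; "contact_force": force on the tool from outside, world axes, zero at the start; "wrist_torque": the same for the moment, N m; "gripper_width": finger opening in mm; "grasp_force": force on a finger pad.
Only numpy, scipy, OpenCV 4.12 (cv2) and the standard library are available. Lean on these libraries where they do the work, as an engineer would, in place of code of your own. Each camera call takes 0.05 s, during which the arm holds its last target. There are 200 camera calls.

### The job

The oil bottle has just been topped up. Lift the funnel out of its neck and stand it, spout down, in the drip cup to drain, lowering it gently so that it just rests there; then close the bottle with the one of the two stoppers that fits its neck, lowered gently and fully home until its head sits on the mouth. Set both down, do not drop or force them. Leave the bottle, the cup and the other stopper standing where they are.

Things in the scene. Friction and masses are not known exactly. Their poses are not given: they have to be found in the camera images.
- bottle: Loose brown glass bottle standing upright, partly filled, about 0.75 kg: round body 82 mm across, shoulder at about 100 mm, straight neck 38 mm across outside (41 mm at the bead) with a bore of 30 mm, open at the top, 150 mm tall in all. Origin: centre of the underside, z up. At the start the funnel stands in its neck; the closed bottles behind are other ones.
- bottle_mouth (a point): Centre of the bottle's mouth, level with the rim, 150 mm above the bottle's underside; z up.
- funnel: Loose aluminium funnel, about 60 g, 107 mm tall, hollow. From the bottom: tapered spout 55 mm long (16 mm across at the tip, 22 mm at its top), cone 28 mm high that widens to 64 mm, straight round collar 64 mm across and 24 mm high (83 to 107 mm above the tip) to grip from outside. Origin: centre of the spout's tip, z up along the axis.
- funnel_collar (a point): Point on the funnel's axis at the middle of the collar's height, 95 mm above the spout's tip. The cone rests on a rim: in the bottle the tip hangs about 60 mm below the mouth, in the cup about 76 mm below the cup's mouth.
- cup: Loose empty steel drip cup, upright, about 0.35 kg, 100 mm tall, slightly tapered: 53 mm across at the foot, 61 mm at the rim, wall 3 mm, mouth 55 mm wide inside, inner floor 10 mm above the bench. Origin: centre of the underside, z up.
- cup_mouth (a point): Centre of the cup's mouth, level with the rim, 100 mm above the underside.
- stopper: Stopper that fits the bottle (the smaller of two alike), about 40 g, standing on its narrow end on the board, 56 mm tall: tapered cork plug 28 mm long, 22 mm across at the bottom and 27 mm at the top, under a round brown wooden head 38 mm across and 28 mm high (28 to 56 mm above the bottom) to grip from above. Origin: centre of the plug's bottom, z up.
- stopper_seat (a point): Centre of the underside of the stopper's head, 28 mm above the plug's bottom; it lies level with the bottle's mouth when the stopper is home.
- spare: Larger stopper of the same form that does not fit the bottle: plug 31 to 37 mm across, head 48 mm across, 56 mm tall. It stands on the same board; the two may be either way round. Origin: centre of the plug's bottom, z up.
- board: Flat piece of MDF, 170 x 220 x 6 mm, fixed flat on the bench, with the two stoppers on it. Origin: centre of its underside, long side along its y.
Things that resemble listed ones, but are neither listed nor needed, are in the scene too. What is shaped like the funnel but green or yellow is not meant.

How it is judged:
By the outcome, as a careful person would: the job done as asked, in the order asked, and still so for the second after the job is handed in, with the robot touching nothing.
It also fails if it takes over 61 s, if anything falls off the work surface, if the arm or the gripper's body presses on something with over 40 N, if the wrist force passes 120 N, or if a joint passes its speed limit or range.

## Working session

There is one attempt and no reset: what is moved stays moved. The work goes in short steps, Python scripts to look and compute and a tool call to move; the robot and the scene stay as the last step left them, time stands still between calls to the robot, and variables do not carry over. Pictures are saved under pics/ and viewed, at most 10 in all, crops included, and the job is handed in when it is done.

Besides the shell and the picture viewer there is one more tool, called by a JSON object that holds its "name" and its "arguments", one argument or row to a line. play_rows: Moves the arm, as the interface text tells. Its arguments: {"type":"object","properties":{"series":{"type":"array","items":{"type":"array","items":{"type":"number"}}},"gripper":{"type":"number"}},"required":["series"]}

```bash
mkdir -p pics
cat > h.py <<'E'
import numpy as np, cv2
from bench import read_state, get_image
def ray(c,u,v,fish=False):
    if fish:
        d=np.array([u-c['cx'],v-c['cy']],float);r=np.hypot(*d);t=r/c['fx']
        l=np.array([*(d/max(r,1e-9)*np.sin(t)),np.cos(t)])
    else: l=np.array([(u-c['cx'])/c['fx'],(v-c['cy'])/c['fy'],1.])
    return np.array(c['rotation'])@l
def onz(c,u,v,z,fish=False):
    d=ray(c,u,v,fish);e=np.array(c['eye']);return (e+d*(z-e[2])/d[2]).round(1)
def proj(c,p):
    q=np.array(c['rotation']).T@(np.array(p)-c['eye']);return c['cx']+c['fx']*q[0]/q[2],c['cy']+c['fy']*q[1]/q[2]
E
python3 - <<'E'
from h import *
import pickle
cs={n:get_image(n) for n in('side','top','wrist')}
pickle.dump(cs,open('c0.pkl','wb'))
for n,c in cs.items(): print(n,c['fx'],c['cx'],c['cy'],c['eye'],np.array(c['rotation']).round(3).tolist())
bgr=lambda n:cv2.cvtColor(cs[n]['image'],cv2.COLOR_RGB2BGR)
cv2.imwrite('pics/a.png',cv2.resize(bgr('top'),(800,600),interpolation=cv2.INTER_CUBIC))
cv2.imwrite('pics/b.png',cv2.resize(bgr('side'),(800,600),interpolation=cv2.INTER_CUBIC))
s=read_state();print(s)
E
```

```text
side 439.22112401588527 262.65246202290365 186.68630555777392 [  258.13525869 -1097.37448836   734.27993756] [0.845, -0.126, 0.069, -0.514]
top 389.5369034259235 258.0862141042343 194.91479839127012 [ 373.39744336   -8.95020694 1192.34000336] [0.706, -0.703, 0.052, -0.076]
wrist 297.3186396354542 257.9103504890618 189.8474528674139 [329.02325136 535.00628488 372.56437379] [-0.532, 0.834, 0.122, -0.079]
{'clock': 0.15, 'joints': array([ 1.39458780e+00,  3.85365011e-01,  6.94513932e-03, -3.24817179e-04,
       -1.19402067e+00, -2.58633656e-01]), 'joint_vel': array([-0.00060485, -0.00205432,  0.00409105,  0.00120892,  0.000648  ,
       -0.00134827]), 'joint_efforts': array([-2.83289473e-04, -3.92679727e+01,  1.88581753e+01,  4.18861449e+00,
       -3.40294093e-03,  2.29286350e-06]), 'position': array([263.09546732, 566.48604374, 255.48800338]), 'ee_rot': array([ 9.76443739e-01, -2.15770542e-01, -1.16967672e-04,  8.27628431e-04]), 'contact_force': array([ 0.05398549, -0.60196733, -0.23007081]), 'wrist_torque': array([ 0.0168691 , -0.00605875,  0.00163019]), 'grasp_force': 0.0, 'gripper_width': 85.87081207146271}
```

View pics/a.png

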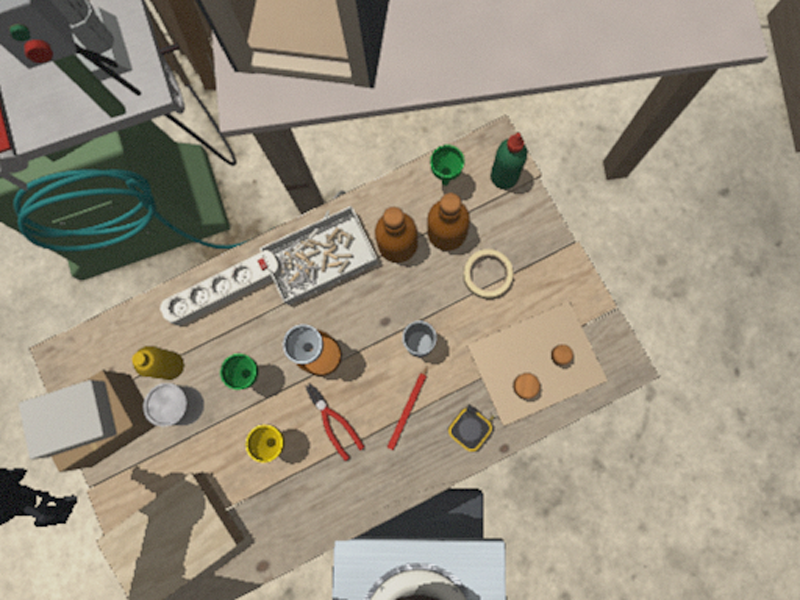

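View pics/b.png

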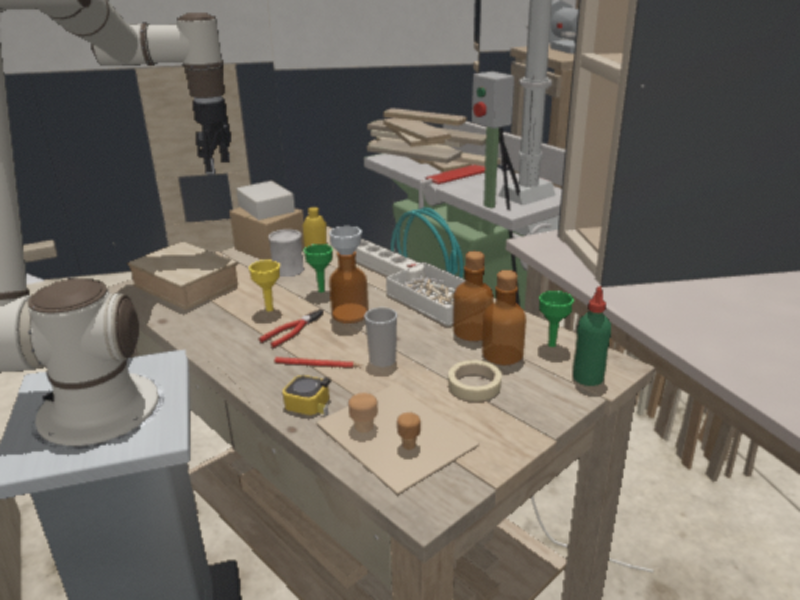

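Top view (800×600): the aluminium funnel sits in the bottle at (304,345). The cup candidates are the tapered steel cup at (420,338) and a wider tin at (166,405). The stoppers are at (527,386) and (563,355), and the (563,355) head looks smaller. Next I measure sizes and confirm with a crop.

Run:
```python
from h import *
import pickle
cs=pickle.load(open('c0.pkl','rb'));c=cs['top'];im=c['image'];hsv=cv2.cvtColor(im,cv2.COLOR_RGB2HSV)
k=.64
def blobs(m,win,z,tag,c):
    x0,y0,x1,y1=win;mm=np.zeros_like(m);mm[y0:y1,x0:x1]=m[y0:y1,x0:x1]
    for q in cv2.findContours(mm,cv2.RETR_EXTERNAL,cv2.CHAIN_APPROX_NONE)[0]:
        if cv2.contourArea(q)<40: continue
        q=cv2.convexHull(q);(u,v),r=cv2.minEnclosingCircle(q);e=cv2.fitEllipse(q)
        a,b=onz(c,e[0][0],e[0][1],z),onz(c,e[0][0]+1,e[0][1],z)
        print(tag,np.round(e[0],1),'axes px',np.round(e[1],1),'mm',np.round(np.array(e[1])*np.linalg.norm(a-b),1),a)
S=hsv[...,1];V=hsv[...,2]
g=((S<60)).astype(np.uint8)
blobs(g,(178,203,212,237),197,'funnel',c)
blobs(g,(250,200,288,235),100,'cup',c)
blobs(g,(85,240,130,278),100,'tin',c)
b=((S>125)).astype(np.uint8)
blobs(b,(320,215,378,260),62,'stop',c)
for p in [(304,345),(420,338),(527,386),(563,355)]: print(p,[hsv[int(p[1]*k)+d,int(p[0]*k)+f].tolist() for d,f in((0,0),(12,12))])
B=cv2.cvtColor(im,cv2.COLOR_RGB2BGR)
a=cv2.resize(B[195:265,80:300],(800,255),interpolation=cv2.INTER_CUBIC)
d=cv2.resize(B[190:280,295:395],(355,320),interpolation=cv2.INTER_CUBIC)
s=cv2.cvtColor(cs['side']['image'],cv2.COLOR_RGB2BGR)
e=cv2.resize(s[140:300,150:310],(320,320),interpolation=cv2.INTER_CUBIC)
o=np.zeros((580,800,3),np.uint8);o[:255]=a;o[260:580,:355]=d;o[260:580,360:680]=e
cv2.imwrite('pics/c.png',o)
```

```text
Traceback (most recent call last):
  File "h.py", line 10, in onz
    d=ray(c,u,v,fish);e=np.array(c['eye']);return (e+d*(z-e[2])/d[2]).round(1)
  File "h.py", line 8, in ray
    return np.array(c['rotation'])@l
           ~~~~~~~~~~~~~~~~~~~~~~~^~
ValueError: matmul: Input operand 1 has a mismatch in its core dimension 0, with gufunc signature (n?,k),(k,m?)->(n?,m?) (size 3 is different from 4)
```

```bash
sed -i "s/^import numpy as np, cv2/import numpy as np, cv2\nfrom scipy.spatial.transform import Rotation as R/; s/np.array(c\['rotation'\])\.T/R.from_quat(c['rotation']).as_matrix().T/; s/np.array(c\['rotation'\])@/R.from_quat(c['rotation']).as_matrix()@/" h.py
cat >> h.py <<'E'
def blobs(m,win,z,tag,c,amin=40):
    x0,y0,x1,y1=win;mm=np.zeros_like(m);mm[y0:y1,x0:x1]=m[y0:y1,x0:x1]
    for q in cv2.findContours(mm,cv2.RETR_EXTERNAL,cv2.CHAIN_APPROX_NONE)[0]:
        if cv2.contourArea(q)<amin: continue
        q=cv2.convexHull(q);e=cv2.fitEllipse(q)
        a,b=onz(c,*e[0],z),onz(c,e[0][0]+1,e[0][1],z)
        print(tag,np.round(e[0],1),'axes px',np.round(e[1],1),'mm',np.round(np.array(e[1])*np.linalg.norm(a-b),1),a)
E
python3 - <<'E'
from h import *
import pickle
cs=pickle.load(open('c0.pkl','rb'));c=cs['top'];im=c['image'];hsv=cv2.cvtColor(im,cv2.COLOR_RGB2HSV)
S=hsv[...,1]
g=((S<60)).astype(np.uint8)
blobs(g,(178,203,212,237),197,'funnel',c)
blobs(g,(250,200,288,235),100,'cup',c)
blobs(g,(85,240,130,278),100,'tin',c)
b=((S>125)).astype(np.uint8)
blobs(b,(320,215,378,260),62,'stop',c)
B=cv2.cvtColor(im,cv2.COLOR_RGB2BGR)
a=cv2.resize(B[195:265,80:300],(800,255),interpolation=cv2.INTER_CUBIC)
d=cv2.resize(B[190:280,295:395],(355,320),interpolation=cv2.INTER_CUBIC)
s=cv2.cvtColor(cs['side']['image'],cv2.COLOR_RGB2BGR)
e=cv2.resize(s[140:300,150:310],(320,320),interpolation=cv2.INTER_CUBIC)
o=np.zeros((580,800,3),np.uint8);o[:255]=a;o[260:580,:355]=d;o[260:580,360:680]=e
cv2.imwrite('pics/c.png',o)
E
```

```text
funnel [190.9 215.1] axes px [35.3 49.4] mm [ 91.8 128.5] [502.7 198.7 197. ]
cup [264.8 208.8] axes px [30.2 41.6] mm [ 87.5 120.7] [534.    8.9 100. ]
tin [109.3 258.6] axes px [ 38.3 104. ] mm [107.3 291.1] [391.8 444.2 100. ]
stop [336.7 246.6] axes px [15.5 16.3] mm [43.4 45.6] [ 430.7 -196.7   62. ]
stop [359.3 226.7] axes px [12.1 13.4] mm [35.  38.9] [ 488.1 -263.2   62. ]
```

View pics/c.png

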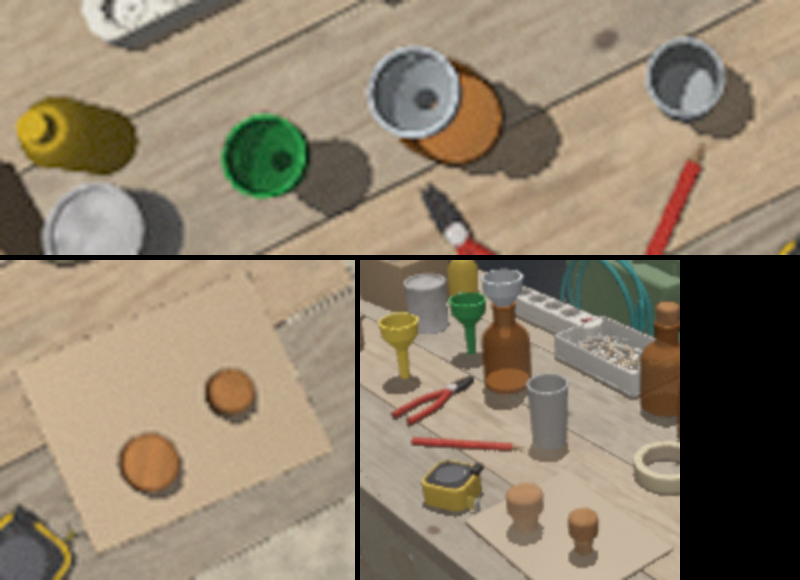

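The crop shows:
- **Funnel:** rim centred at crop (415,92), about 66 mm across.
- **Cup:** open, rim at (686,78), about 61 mm across. The tin at (97,230) is closed and wider, so it isn't the cup.
- **Stoppers:** the small one at (231,393) is about 37 mm, which fits. The one at (150,463) is about 45 mm, so it is the spare.

Now I cross-check with the side view.

Run:
```python
from h import *
import pickle
cs=pickle.load(open('c0.pkl','rb'));c=cs['top'];s=cs['side']
I=c['image'].astype(int);m=((I[...,2]>=I[...,0]-3)).astype(np.uint8)
blobs(m,(178,203,212,237),197,'funnel',c);blobs(m,(250,200,288,235),100,'cup',c)
F=onz(c,194.1,220.3,197);C=onz(c,268.7,216.5,100);P=onz(c,359.3,226.7,62);Q=onz(c,336.7,246.6,62)
for n,p in dict(F=F,C=C,P=P,Q=Q).items(): 
    print(n,p,'side crop px',(np.array(proj(s,p))-[150,140])*2+[360,260])
w=cs['wrist'];print(read_state()['clock'])
J=s['image'].astype(int);m=((J[...,2]>=J[...,0]-3)).astype(np.uint8)
blobs(m,(205,140,240,162),197,'funnel side',s)
```

```text
funnel [193.4 220. ] axes px [24.7 25.1] mm [64.3 65.4] [490.  191.5 197. ]
cup [268.  216.3] axes px [20.7 22.5] mm [57.8 63.1] [ 5.127e+02 -4.000e-01  1.000e+02]
F [489.2 189.7 197. ] side crop px [499.72491345 277.25638567]
C [512.   -2.2 100. ] side crop px [545.07233835 384.47606868]
P [ 488.  -263.3   62. ] side crop px [579.2113146  514.29213796]
Q [ 430.7 -196.8   62. ] side crop px [521.57163649 491.64863576]
0.15
funnel side [224.2 146. ] axes px [30.9 34.4] mm [100.6 112.2] [507.  207.5 197. ]
```

{"name": "play_rows", "arguments": {
  "series": [
    [8, -12, 2, 0, 0, 0],
    [15, -25, 1, 0, 0, 0],
    [15, -25, 1, 0, 0, 0],
    [15, -25, 1, 0, 0, 0],
    [15, -25, 0, 0, 0, 0],
    [15, -25, 0, 0, 0, 0],
    [15, -25, 0, 0, 0, 0],
    [15, -25, 0, 0, 0, 0],
    [15, -25, 0, 0, 0, 0],
    [15, -25, 0, 0, 0, 0],
    [15, -25, 0, 0, 0, 0],
    [15, -25, 0, 0, 0, 0],
    [15, -25, 0, 0, 0, 0],
    [15, -25, 0, 0, 0, 0],
    [15, -25, 0, 0, 0, 0],
    [9, -13, 0, 0, 0, 0],
    [0, 0, 0, 0, 0, 0],
    [0, 0, 0, 0, 0, 0]
  ],
  "gripper": 1
}}

```text
clock: 1.65
position: [490.3, 190.7, 261.2]
ee_rot: [0.976, -0.217, -0.0, 0.0]
contact_force: [-0.6, -0.4, -0.2]
gripper_width: 85.4
grasp_force: 0.0
```

Run:
```python
from h import *
import pickle
c=get_image('wrist');pickle.dump(c,open('c1.pkl','wb'))
s=read_state();print(s['clock'],s['position'],s['ee_rot'],s['contact_force'],s['gripper_width'],c['eye'],c['rotation'],c['fx'])
cv2.imwrite('pics/d.png',cv2.resize(cv2.cvtColor(c['image'],cv2.COLOR_RGB2BGR),(800,600),interpolation=cv2.INTER_CUBIC))
```

```text
1.7 [490.00772263 191.39596109 261.20825547] [ 9.76356173e-01 -2.16167967e-01 -1.82532904e-04  2.63532598e-05] [-0.23570993 -0.95903026  0.56269552] 85.25371094352217 [556.14951093 158.90110521 378.38077407] [-0.53107393  0.8346509   0.1229633  -0.07872975] 297.3186396354542
```

View pics/d.png

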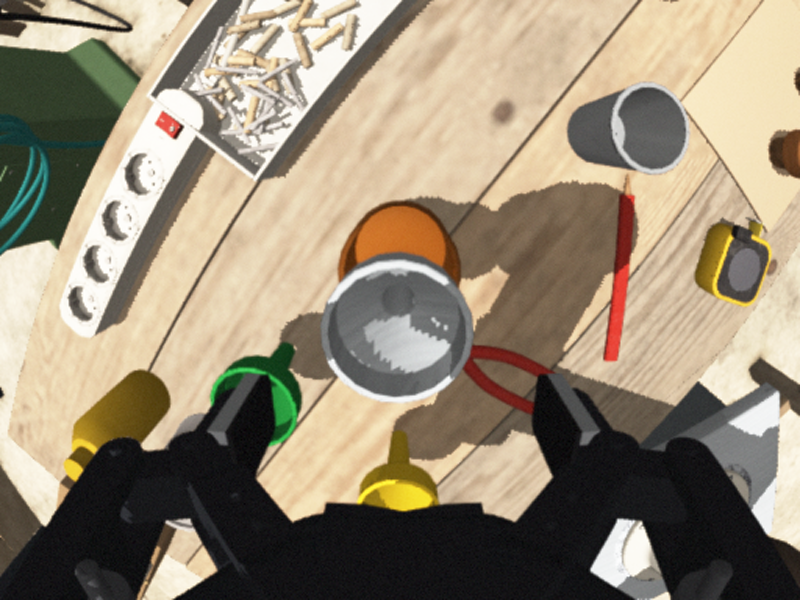

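Wrist view: the funnel rim spans x 321–472 and y 253–403. The cup rim is centred near (649,128), and the fingers are clear of everything.

Run:
```python
from h import *
import pickle
c=pickle.load(open('c1.pkl','rb'))
for n,pts,z in (('F',[(321,326),(472,326),(396.5,253),(396.5,403)],197),('C',[(610,125),(688,132),(656,82),(645,172)],100)):
    p=np.array([onz(c,u*.64,v*.64,z,True) for u,v in pts]);print(n,p[:,:2].tolist(),p.mean(0),np.linalg.norm(p[0]-p[1]),np.linalg.norm(p[2]-p[3]))
for n,p in (('tipL',(268,375)),('tipR',(540,375))): print(n,onz(c,p[0]*.64,p[1]*.64,236,True))
print(R.from_quat(read_state()['ee_rot']).as_matrix().round(3))
```

```text
F [[509.4, 218.7], [482.6, 161.2], [524.0, 176.6], [462.8, 205.6]] [494.7   190.525 197.   ] 63.438868211846255 67.72326040586054
C [[526.9, 28.9], [503.4, -27.7], [542.3, -16.4], [490.0, 16.0]] [5.1565e+02 2.0000e-01 1.0000e+02] 61.2846636606582 61.52276001611108
tipL [511.2 232.1 236. ]
tipR [470.7 145.5 236. ]
[[ 0.907 -0.422 -0.   ]
 [-0.422 -0.907  0.   ]
 [-0.     0.    -1.   ]]
```

{"name": "play_rows", "arguments": {
  "series": [
    [2, 0, -5, 0, 0, 0],
    [0, 0, -12, 0, 0, 0],
    [0, 0, -12, 0, 0, 0],
    [0, 0, -12, 0, 0, 0],
    [0, 0, -12, 0, 0, 0],
    [0, 0, -12, 0, 0, 0],
    [0, 0, -8, 0, 0, 0],
    [0, 0, 0, 0, 0, 0],
    [0, 0, 0, 0, 0, 0]
  ]
}}

```text
clock: 2.45
position: [492.0, 192.3, 188.1]
ee_rot: [0.977, -0.215, -0.0, 0.0]
contact_force: [0.7, -0.3, 0.1]
gripper_width: 85.7
grasp_force: 0.0
```

{"name": "play_rows", "arguments": {
  "series": [
    [0, 0, 0, 0, 0, 0],
    [0, 0, 0, 0, 0, 0],
    [0, 0, 0, 0, 0, 0],
    [0, 0, 0, 0, 0, 0],
    [0, 0, 0, 0, 0, 0],
    [0, 0, 0, 0, 0, 0],
    [0, 0, 0, 0, 0, 0],
    [0, 0, 0, 0, 0, 0]
  ],
  "gripper": 0.6
}}

```text
clock: 3.12
position: [492.9, 192.4, 189.5]
ee_rot: [0.976, -0.216, 0.001, -0.001]
contact_force: [-1.8, 1.5, 5.6]
gripper_width: 63.2
grasp_force: 65.0
```

{"name": "play_rows", "arguments": {
  "series": [
    [0, 0, 3, 0, 0, 0],
    [0, 0, 5, 0, 0, 0],
    [0, 0, 8, 0, 0, 0],
    [0, 0, 10, 0, 0, 0],
    [0, 0, 10, 0, 0, 0],
    [0, 0, 12, 0, 0, 0],
    [0, 0, 12, 0, 0, 0],
    [0, 0, 12, 0, 0, 0],
    [0, 0, 12, 0, 0, 0],
    [0, 0, 8, 0, 0, 0],
    [0, 0, 0, 0, 0, 0]
  ]
}}

```text
clock: 4.03
position: [493.1, 192.2, 283.0]
ee_rot: [0.976, -0.216, 0.002, -0.002]
contact_force: [0.1, -0.7, -0.5]
gripper_width: 62.9
grasp_force: 65.6
```

Run:
```python
from h import *
import pickle
c=get_image('wrist');s=get_image('side');t=get_image('top');pickle.dump((c,s,t),open('c2.pkl','wb'))
st=read_state();print(st['clock'],st['position'],st['contact_force'],st['gripper_width'],c['eye'])
b=lambda c:cv2.cvtColor(c['image'],cv2.COLOR_RGB2BGR)
o=np.zeros((600,800,3),np.uint8);o[:384,:512]=b(c)
o[384:,:400]=cv2.resize(b(t)[190:260,160:290],(400,216));o[:600,512:]=cv2.resize(b(s)[90:240,190:262],(288,600),interpolation=cv2.INTER_CUBIC)
cv2.imwrite('pics/e.png',o)
```

```text
4.1833 [491.8375229  191.67321771 279.83245126] [ 0.21931903 -0.62154061  0.13046157] 63.195536233601246 [558.50752316 160.34169679 400.40896348]
```

View pics/e.png

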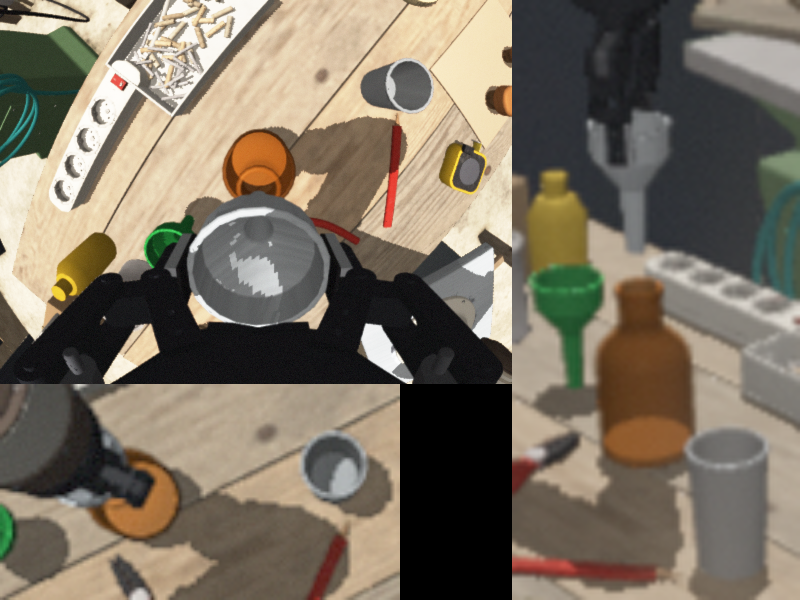

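The funnel is out, held level at x 188–329, and the bottle is still standing. Next I carry it over the cup.

{"name": "play_rows", "arguments": {
  "series": [
    [1, -6, 0, 0, 0, 0],
    [2, -14, 0, 0, 0, 0],
    [2, -20, 0, 0, 0, 0],
    [3, -20, 0, 0, 0, 0],
    [3, -20, 0, 0, 0, 0],
    [3, -20, 0, 0, 0, 0],
    [2, -20, 0, 0, 0, 0],
    [2, -20, 0, 0, 0, 0],
    [2, -20, 0, 0, 0, 0],
    [2, -16, 0, 0, 0, 0],
    [1, -10, 0, 0, 0, 0],
    [0, -5, 0, 0, 0, 0],
    [0, 0, 0, 0, 0, 0],
    [0, 0, 0, 0, 0, 0]
  ]
}}

```text
clock: 5.35
position: [515.1, 0.7, 280.2]
ee_rot: [0.976, -0.216, -0.0, -0.0]
contact_force: [0.8, -0.4, -1.0]
gripper_width: 63.4
grasp_force: 65.6
```

Run:
```python
from h import *
import pickle
c=get_image('wrist');s=get_image('side');t=get_image('top');pickle.dump((c,s,t),open('c3.pkl','wb'))
st=read_state();print(st['clock'],st['position'],st['contact_force'],st['gripper_width'],c['eye'])
b=lambda c:cv2.cvtColor(c['image'],cv2.COLOR_RGB2BGR)
o=np.zeros((600,800,3),np.uint8);o[:384,:512]=b(c)
o[:600,512:]=cv2.resize(b(s)[105:255,205:277],(288,600),interpolation=cv2.INTER_CUBIC)
o[384:,:320]=cv2.resize(b(t)[190:244,155:235],(320,216),interpolation=cv2.INTER_CUBIC)
cv2.imwrite('pics/f.png',o)
# cup & bottle from the lift picture (wrist), side-view prediction of tip and cup mouth
p=st['position'];
print('tip in crop',[(np.array(proj(s,[p[0],p[1],z]))-[205,105])*4+[512,0] for z in (p[2]-99,p[2]+8)],'cup',(np.array(proj(s,[514.5,0,100]))-[205,105])*4+[512,0])
```

```text
5.5 [515.23808795   1.4887478  280.29113522] [-0.01082904 -0.55217246 -1.38885458] 62.904997022887805 [581.02918257 -30.92033022 397.34973868]
tip in crop [array([661.39916216, 286.75844332]), array([656.05294917, 146.80956561])] cup [664.71250392 387.03452159]
```

View pics/f.png

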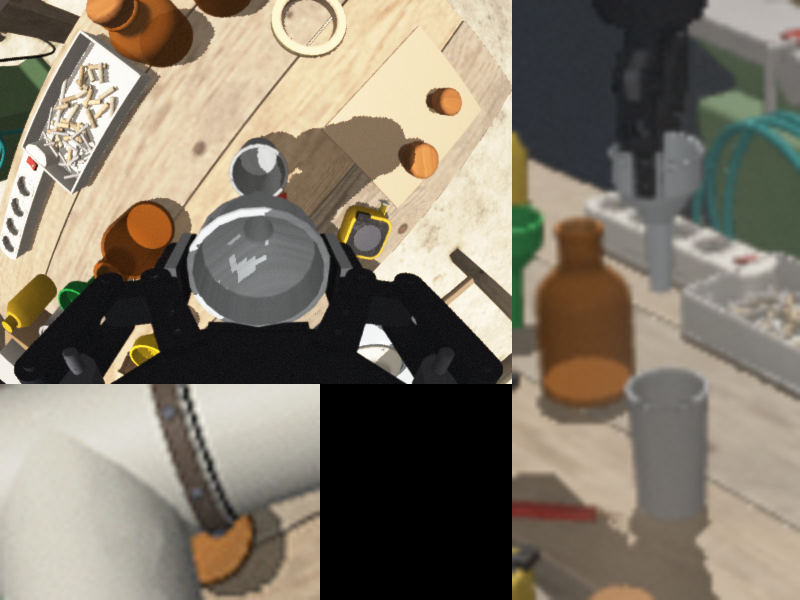

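Side view: the funnel tip at crop (661,286) matches the prediction and the cup mouth is centred at (667,387). They agree within about 2 mm, so I lower.

{"name": "play_rows", "arguments": {
  "series": [
    [1, -1, -4, 0, 0, 0],
    [0, 0, -10, 0, 0, 0],
    [0, 0, -14, 0, 0, 0],
    [0, 0, -14, 0, 0, 0],
    [0, 0, -14, 0, 0, 0],
    [0, 0, -14, 0, 0, 0],
    [0, 0, -14, 0, 0, 0],
    [0, 0, -14, 0, 0, 0],
    [0, 0, -14, 0, 0, 0],
    [0, 0, -14, 0, 0, 0],
    [0, 0, -12, 0, 0, 0],
    [0, 0, -6, 0, 0, 0],
    [0, 0, -4, 0, 0, 0],
    [0, 0, 0, 0, 0, 0],
    [0, 0, 0, 0, 0, 0]
  ]
}}

```text
clock: 6.75
position: [516.5, -0.0, 132.5]
ee_rot: [0.977, -0.216, 0.0, -0.0]
contact_force: [-1.1, -0.3, -0.6]
gripper_width: 63.2
grasp_force: 65.6
```

{"name": "play_rows", "arguments": {
  "series": [
    [0, 0, -1, 0, 0, 0],
    [0, 0, -1, 0, 0, 0],
    [0, 0, -1, 0, 0, 0],
    [0, 0, -1, 0, 0, 0],
    [0, 0, 0, 0, 0, 0],
    [0, 0, 0, 0, 0, 0]
  ]
}}

```text
clock: 7.25
position: [516.2, -0.2, 128.3]
ee_rot: [0.976, -0.216, 0.0, -0.0]
contact_force: [-0.7, -0.1, -1.9]
gripper_width: 63.3
grasp_force: 65.6
```

{"name": "play_rows", "arguments": {
  "series": [
    [0, 0, -1, 0, 0, 0],
    [0, 0, -1, 0, 0, 0],
    [0, 0, -1, 0, 0, 0],
    [0, 0, 0, 0, 0, 0],
    [0, 0, 0, 0, 0, 0]
  ]
}}

```text
clock: 7.67
position: [516.2, -0.2, 125.2]
ee_rot: [0.976, -0.216, -0.0, 0.0]
contact_force: [-0.5, -0.5, -0.4]
gripper_width: 63.3
grasp_force: 65.6
```

{"name": "play_rows", "arguments": {
  "series": [
    [0, 0, -1, 0, 0, 0],
    [0, 0, 0, 0, 0, 0],
    [0, 0, 0, 0, 0, 0]
  ]
}}

```text
clock: 7.92
position: [516.4, -0.2, 124.5]
ee_rot: [0.976, -0.216, 0.0, -0.0]
contact_force: [0.4, -0.8, 2.0]
gripper_width: 62.9
grasp_force: 65.9
```

{"name": "play_rows", "arguments": {
  "series": [
    [0, 0, -1, 0, 0, 0],
    [0, 0, 0, 0, 0, 0],
    [0, 0, 0, 0, 0, 0]
  ]
}}

```text
clock: 8.17
position: [516.7, -0.2, 124.2]
ee_rot: [0.977, -0.215, 0.001, -0.0]
contact_force: [-0.5, 0.4, 5.9]
gripper_width: 63.1
grasp_force: 66.2
```

{"name": "play_rows", "arguments": {
  "series": [
    [0, 0, 0, 0, 0, 0],
    [0, 0, 0, 0, 0, 0],
    [0, 0, 0, 0, 0, 0],
    [0, 0, 0, 0, 0, 0],
    [0, 0, 0, 0, 0, 0]
  ],
  "gripper": 1
}}

```text
clock: 8.58
position: [516.1, -0.2, 123.1]
ee_rot: [0.976, -0.216, -0.0, 0.0]
contact_force: [0.3, 0.2, 0.3]
gripper_width: 85.1
grasp_force: 0.0
```

{"name": "play_rows", "arguments": {
  "series": [
    [0, 0, 2, 0, 0, 0],
    [0, 0, 4, 0, 0, 0],
    [0, 0, 8, 0, 0, 0],
    [0, 0, 12, 0, 0, 0],
    [0, 0, 14, 0, 0, 0],
    [0, 0, 15, 0, 0, 0],
    [0, 0, 15, 0, 0, 0],
    [0, 0, 15, 0, 0, 0],
    [0, 0, 15, 0, 0, 0],
    [0, 0, 0, 0, 0, 0]
  ]
}}

```text
clock: 9.42
position: [518.1, 0.1, 227.4]
ee_rot: [0.977, -0.215, 0.004, -0.001]
contact_force: [0.7, 0.6, 0.6]
gripper_width: 85.6
grasp_force: 0.0
```

Run:
```python
from h import *
import pickle
c=get_image('wrist');s=get_image('side');t=get_image('top');pickle.dump((c,s,t),open('c4.pkl','wb'))
st=read_state();print(st['clock'],st['position'],st['contact_force'],st['gripper_width'],c['eye'])
b=lambda c:cv2.cvtColor(c['image'],cv2.COLOR_RGB2BGR)
o=np.zeros((600,800,3),np.uint8);o[:384,:512]=b(c)
o[:600,512:]=cv2.resize(b(s)[125:275,205:277],(288,600),interpolation=cv2.INTER_CUBIC)
cv2.imwrite('pics/g.png',o)
```

```text
9.5667 [ 5.15828111e+02 -1.74801345e-01  2.23185755e+02] [-0.11406858  0.43359157 -0.17843313] 85.58293360495412 [583.11418975 -31.63159526 345.12718467]
```

View pics/g.png

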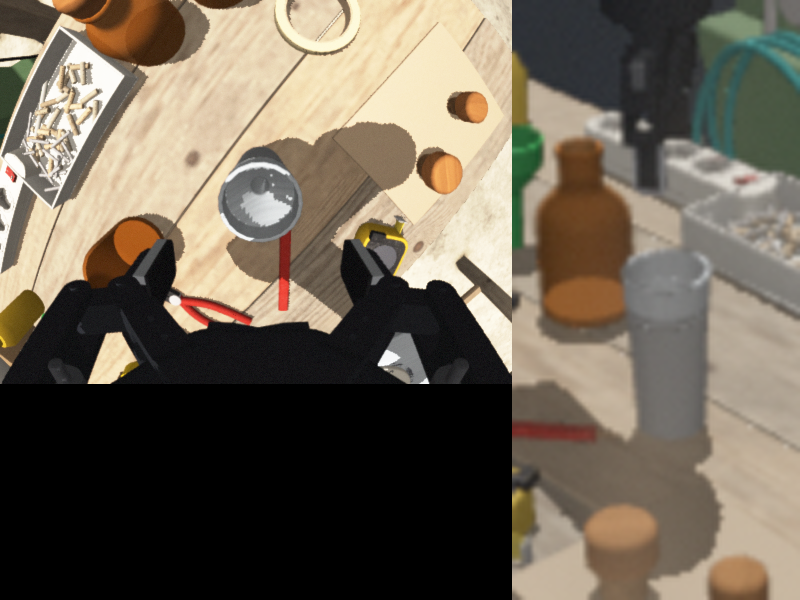

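The funnel rests level in the cup: its rim is at (260,205) in the wrist view and upright in the side view. Next is the small stopper, at (470,107).

{"name": "play_rows", "arguments": {
  "series": [
    [-1, -10, 0, 0, 0, 0],
    [-2, -20, 0, 0, 0, 0],
    [-3, -25, 0, 0, 0, 0],
    [-3, -30, 0, 0, 0, 0],
    [-3, -30, 0, 0, 0, 0],
    [-3, -30, 0, 0, 0, 0],
    [-3, -30, 0, 0, 0, 0],
    [-3, -30, 0, 0, 0, 0],
    [-3, -28, 0, 0, 0, 0],
    [-2, -20, -10, 0, 0, 0],
    [-2, -10, -20, 0, 0, 0],
    [0, 0, -25, 0, 0, 0],
    [0, 0, -15, 0, 0, 0],
    [0, 0, 0, 0, 0, 0],
    [0, 0, 0, 0, 0, 0]
  ],
  "gripper": 0.8
}}

```text
clock: 10.82
position: [487.3, -263.6, 152.1]
ee_rot: [0.976, -0.216, -0.002, 0.0]
contact_force: [0.2, 0.2, 0.6]
gripper_width: 68.3
grasp_force: 0.0
```

Run:
```python
from h import *
import pickle
c=get_image('wrist');t=get_image('top');s=get_image('side');pickle.dump((c,s,t),open('c5.pkl','wb'))
st=read_state();print(st['clock'],st['position'],st['ee_rot'],st['gripper_width'],c['eye'])
b=lambda c:cv2.cvtColor(c['image'],cv2.COLOR_RGB2BGR)
o=np.zeros((600,800,3),np.uint8);o[:384,:512]=b(c)
o[384:,:432]=cv2.resize(b(t)[195:249,155:263],(432,216),interpolation=cv2.INTER_CUBIC)
o[:600,512:]=cv2.resize(b(s)[130:280,190:262],(288,600),interpolation=cv2.INTER_CUBIC)
cv2.imwrite('pics/h.png',o)
```

```text
10.9667 [ 488.97376293 -263.4263537   154.49576721] [ 9.76521669e-01 -2.15416331e-01  1.09382095e-03  1.92665403e-04] 68.24150309675483 [ 553.58439585 -295.27740413  269.10394274]
```

View pics/h.png

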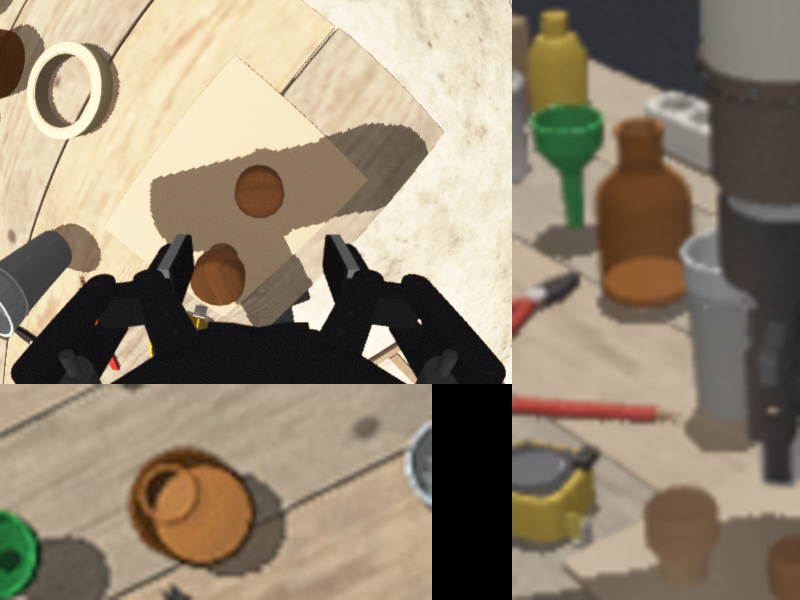

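Wrist view: the small stopper's head is a circle centred near (259.5,191.5), and the spare is at (218,274), clear of the fingers. In the top crop the bottle mouth ring spans x 144–199 and y 463–523.

Run:
```python
from h import *
import pickle
c,s,t=pickle.load(open('c5.pkl','rb'))
hsv=cv2.cvtColor(c['image'],cv2.COLOR_RGB2HSV)
m=((hsv[...,1]>130)).astype(np.uint8);w=m[150:230,220:300]
q=max(cv2.findContours(w,cv2.RETR_EXTERNAL,cv2.CHAIN_APPROX_NONE)[0],key=cv2.contourArea).reshape(-1,2)+[220,150]
P=np.array([onz(c,*p,62,True)[:2] for p in q],np.float32)
print('head',cv2.minEnclosingCircle(P),cv2.fitEllipse(P),q.min(0),q.max(0))
print('tool x proj of head range',(P@[.907,-.422]).min(),(P@[.907,-.422]).max(),'y',(P@[-.422,-.907]).min(),(P@[-.422,-.907]).max(),'tcp',read_state()['position'][:2]@np.array([[.907,-.422],[-.422,-.907]]))
for p in [(171.5,493),(144,493),(199,493)]: print('mouth',onz(t,155+p[0]/4,195+(p[1]-384)/4,150))
```

```text
head ((494.5927734375, -268.77215576171875), 20.03519058227539) ((494.2301330566406, -268.8978271484375), (35.11761474609375, 39.61407470703125), 65.95667266845703) [235 165] [283 217]
tool x proj of head range 542.1379051513672 582.0288162231445 y 17.625697616577167 53.048997039794926 tcp [554.66512424  32.58077485]
mouth [489.4 188.7 150. ]
mouth [489.3 207.3 150. ]
mouth [489.4 170.  150. ]
```

Run:
```python
from h import *
import pickle
cs=pickle.load(open('c0.pkl','rb'));s=cs['side'];t=cs['top']
M=R.from_quat(s['rotation']).as_matrix();print('side right',M[:,0].round(3))
def colmask(c,win,thr):
    x0,y0,x1,y1=win;h=cv2.cvtColor(c['image'],cv2.COLOR_RGB2HSV)[y0:y1,x0:x1]
    m=(h[...,1]>thr);
    for i,r in enumerate(m): 
        k=np.flatnonzero(r)
        if len(k): print(y0+i,x0+k[0],x0+k[-1],(2*x0+k[0]+k[-1])/2)
print('side stopper');colmask(s,(250,255,275,292),150)
c5=pickle.load(open('c5.pkl','rb'))
print('side bottle neck');colmask(c5[1],(208,155,236,175),150)
for n,p in (('P top',[487,-265,62]),('P wrist',[494,-268.5,62]),('B top',[489.4,188.7,150]),('B grasp',[493,191.3,150]),('Q',[430.7,-196.8,62])): print(n,np.round(proj(s,p),1),np.round(proj(t,p),1))
```

```text
side right [ 0.959 -0.284 -0.013]
side stopper
side bottle neck
161 220 226 223.0
162 210 226 218.0
163 208 226 217.0
164 210 226 218.0
165 217 225 221.0
166 208 226 217.0
167 218 226 222.0
168 208 226 217.0
169 218 225 221.5
170 218 226 222.0
171 217 226 221.5
172 217 228 222.5
173 216 229 222.5
174 215 230 222.5
P top [259.4 267.6] [359.9 227. ]
P wrist [262.6 268. ] [361.1 224.6]
B top [220.8 162.2] [197.9 222.2]
B grasp [221.8 161.7] [196.9 220.9]
Q [230.8 255.8] [336.7 246.6]
```

{"name": "play_rows", "arguments": {
  "series": [
    [1, -1, -6, 0, 0, 0],
    [1, -1, -12, 0, 0, 0],
    [1, -1.5, -14, 0, 0, 0],
    [0, 0, -14, 0, 0, 0],
    [0, 0, -14, 0, 0, 0],
    [0, 0, -14, 0, 0, 0],
    [0, 0, -10, 0, 0, 0],
    [0, 0, -8, 0, 0, 0],
    [0, 0, 0, 0, 0, 0],
    [0, 0, 0, 0, 0, 0]
  ]
}}

```text
clock: 11.8
position: [491.5, -266.7, 61.4]
ee_rot: [0.977, -0.216, 0.0, 0.0]
contact_force: [0.9, -0.2, 0.3]
gripper_width: 67.7
grasp_force: 0.0
```

{"name": "play_rows", "arguments": {
  "series": [
    [0, 0, 0, 0, 0, 0],
    [0, 0, 0, 0, 0, 0],
    [0, 0, 0, 0, 0, 0],
    [0, 0, 0, 0, 0, 0],
    [0, 0, 0, 0, 0, 0],
    [0, 0, 0, 0, 0, 0],
    [0, 0, 0, 0, 0, 0],
    [0, 0, 0, 0, 0, 0],
    [0, 0, 0, 0, 0, 0]
  ],
  "gripper": 0.2
}}

```text
clock: 12.55
position: [492.3, -267.0, 62.5]
ee_rot: [0.977, -0.215, 0.001, 0.0]
contact_force: [-0.1, 0.2, 5.8]
gripper_width: 35.6
grasp_force: 60.4
```

{"name": "play_rows", "arguments": {
  "series": [
    [0, 0, 3, 0, 0, 0],
    [0, 0, 8, 0, 0, 0],
    [0, 0, 14, 0, 0, 0],
    [0, 0, 20, 0, 0, 0],
    [0, 0, 20, 0, 0, 0],
    [0, 0, 20, 0, 0, 0],
    [0, 0, 20, 0, 0, 0],
    [0, 0, 20, 0, 0, 0],
    [0, 0, 15, 0, 0, 0],
    [0, 0, 5, 0, 0, 0],
    [0, 0, 0, 0, 0, 0],
    [0, 0, 0, 0, 0, 0]
  ]
}}

```text
clock: 13.55
position: [490.6, -266.4, 205.6]
ee_rot: [0.976, -0.216, -0.001, -0.0]
contact_force: [1.0, 0.3, -0.3]
gripper_width: 35.6
grasp_force: 59.9
```

{"name": "play_rows", "arguments": {
  "series": [
    [0, 5, 10, 0, 0, 0],
    [0, 14, 15, 0, 0, 0],
    [0, 25, 15, 0, 0, 0],
    [0, 30, 0, 0, 0, 0],
    [0, 30, 0, 0, 0, 0],
    [0, 30, 0, 0, 0, 0],
    [0, 30, 0, 0, 0, 0],
    [0, 30, 0, 0, 0, 0],
    [0, 30, 0, 0, 0, 0],
    [0, 30, 0, 0, 0, 0],
    [0, 30, 0, 0, 0, 0],
    [0, 30, 0, 0, 0, 0],
    [0, 30, 0, 0, 0, 0],
    [0, 30, 0, 0, 0, 0],
    [0, 28, 0, 0, 0, 0],
    [0, 26, 0, 0, 0, 0],
    [0, 18, 0, 0, 0, 0],
    [1, 11, 0, 0, 0, 0],
    [0, 0, 0, 0, 0, 0],
    [0, 0, 0, 0, 0, 0]
  ]
}}

```text
clock: 15.22
position: [491.9, 190.4, 245.8]
ee_rot: [0.977, -0.215, -0.001, 0.001]
contact_force: [0.5, 0.6, -0.7]
gripper_width: 35.9
grasp_force: 60.0
```

{"name": "play_rows", "arguments": {
  "series": [
    [0, 0, 0, 0, 0, 0],
    [0, 0, 0, 0, 0, 0],
    [0, 0, 0, 0, 0, 0]
  ]
}}

```text
clock: 15.47
position: [492.2, 189.4, 246.4]
ee_rot: [0.976, -0.216, -0.0, 0.0]
contact_force: [0.6, -0.1, 0.5]
gripper_width: 35.9
grasp_force: 60.0
```

Run:
```python
from h import *
import pickle
s0=read_state();c=get_image('wrist');t=get_image('top');s=get_image('side');pickle.dump((c,s,t),open('c6.pkl','wb'))
st=s0;print(st['clock'],st['position'],st['ee_rot'],st['gripper_width'],c['eye'],c['rotation'])
b=lambda c:cv2.cvtColor(c['image'],cv2.COLOR_RGB2BGR)
o=np.zeros((600,800,3),np.uint8);o[:600,:512]=cv2.resize(b(c)[100:300,170:340],(512,600),interpolation=cv2.INTER_CUBIC)
o[:600,512:]=cv2.resize(b(s)[90:240,190:262],(288,600),interpolation=cv2.INTER_CUBIC)
cv2.imwrite('pics/i.png',o)
```

```text
15.4667 [492.22091039 189.40425161 246.36787046] [ 9.76316503e-01 -2.16347122e-01 -5.42216186e-05  7.55067335e-05] 35.9165970639799 [558.07867382 157.7038984  363.59176647] [-0.5315068   0.83439885  0.12283419 -0.07868194]
```

View pics/i.png

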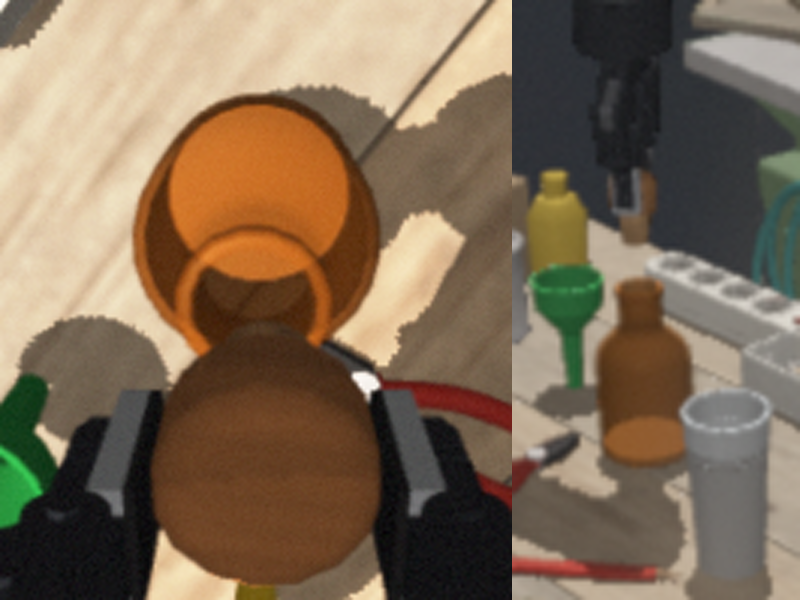

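The stopper is held upright. In the wrist crop its head spans x 153–383 with a far edge at y 585, and the bottle mouth ring spans x 176–331 with its top at y 226. In the side view the plug bottom is near (635,238) and the mouth centre near (638,285).

Run:
```python
from h import *
import pickle
c,s,t=pickle.load(open('c6.pkl','rb'))
T=np.array([[.9065,-.4222],[-.4222,-.9065]]);tcp=np.array([492.2,190.0])
W=lambda x,y,z:T@(onz(c,170+x*170/512,100+y/3,z,True)[:2]-tcp)
print('rel to TCP in tool axes')
for n,a in dict(mouthL=(176,305,148),mouthR=(331,305,148),mouthTop=(253,226,148),headL=(153,465,247),headR=(383,465,247),headFar=(268,585,247),plugEnd=(263,325,191)).items(): print(n,W(*a).round(1))
print('side: axis at plug bottom/mouth',proj(s,[492.2,190,191]),proj(s,[492.2,190,150]))
def wall(c,z0): pass
J=s['image'].astype(int)
for v in (146,148,150,161,163,165,167): print(v,[int(x) for x in J[v,210:234,0]-J[v,210:234,2]])
# top view: mouth ring
I=t['image'];print(proj(t,[492.2,190,150]))
```

```text
rel to TCP in tool axes
mouthL [ -1.1 -21.1]
mouthR [-1.1 18.5]
mouthTop [19.7 -1.3]
headL [  7.7 -15.2]
headR [ 7.6 19.2]
headFar [-14.6   2.1]
plugEnd [9.4 1.2]
side: axis at plug bottom/mouth (np.float64(220.8735239976976), np.float64(150.21901010227825)) (np.float64(221.5921807437226), np.float64(161.91741540847954))
146 [34, 33, 29, 18, 7, -3, 1, 37, 46, 46, 48, 48, 45, 41, 13, -7, -8, -9, -8, -7, -7, -7, -8, -7]
148 [35, 35, 35, 35, 35, 32, 32, 36, 43, 45, 45, 47, 46, 40, 8, -6, -8, -8, -7, -8, -7, -7, -9, -7]
150 [36, 35, 34, 35, 35, 34, 35, 37, 40, 43, 43, 46, 44, 33, 11, -2, -7, -8, -8, -9, -9, -6, -7, -7]
161 [-17, -14, 11, 35, 37, 53, 81, 72, 59, 61, 65, 66, 65, 61, 60, 64, 87, 64, 22, 12, 12, 11, 12, 13]
163 [-12, -10, 13, 34, 36, 42, 62, 66, 69, 70, 73, 73, 74, 72, 71, 65, 61, 38, 15, 12, 12, 11, 12, 11]
165 [-10, -7, 15, 33, 35, 37, 42, 53, 60, 65, 67, 66, 67, 66, 64, 59, 48, 27, 13, 11, 11, 11, 10, 11]
167 [-3, 17, 33, 36, 35, 36, 49, 56, 62, 63, 64, 65, 67, 66, 64, 62, 52, 37, 14, 10, 11, 12, 12, 11]
(np.float64(197.41567915134726), np.float64(221.20801145331137))
```

Side and wrist agree with the earlier funnel-grip position: the mouth is about (+1.4, +1.3) mm from the stopper axis. I correct by that, then lower slowly and watch the force.

{"name": "play_rows", "arguments": {
  "series": [
    [0.7, 0.6, -4, 0, 0, 0],
    [0.7, 0.7, -8, 0, 0, 0],
    [0, 0, -8, 0, 0, 0],
    [0, 0, -8, 0, 0, 0],
    [0, 0, -6, 0, 0, 0],
    [0, 0, -4, 0, 0, 0],
    [0, 0, -2, 0, 0, 0],
    [0, 0, -2, 0, 0, 0],
    [0, 0, -2, 0, 0, 0],
    [0, 0, -2, 0, 0, 0],
    [0, 0, 0, 0, 0, 0],
    [0, 0, 0, 0, 0, 0]
  ]
}}

```text
clock: 16.62
position: [493.7, 191.7, 200.4]
ee_rot: [0.976, -0.216, 0.0, -0.0]
contact_force: [0.1, 0.2, -0.2]
gripper_width: 36.0
grasp_force: 60.0
```

{"name": "play_rows", "arguments": {
  "series": [
    [0, 0, -1.5, 0, 0, 0],
    [0, 0, -1.5, 0, 0, 0],
    [0, 0, -1.5, 0, 0, 0],
    [0, 0, -1.5, 0, 0, 0],
    [0, 0, 0, 0, 0, 0],
    [0, 0, 0, 0, 0, 0]
  ]
}}

```text
clock: 17.12
position: [493.6, 191.6, 194.2]
ee_rot: [0.976, -0.216, -0.0, 0.0]
contact_force: [-0.2, 0.2, -0.2]
gripper_width: 35.8
grasp_force: 60.0
```

{"name": "play_rows", "arguments": {
  "series": [
    [0, 0, -1.5, 0, 0, 0],
    [0, 0, -1.5, 0, 0, 0],
    [0, 0, -1.5, 0, 0, 0],
    [0, 0, -1.5, 0, 0, 0],
    [0, 0, 0, 0, 0, 0],
    [0, 0, 0, 0, 0, 0]
  ]
}}

```text
clock: 17.62
position: [493.6, 191.6, 188.2]
ee_rot: [0.976, -0.216, -0.0, 0.0]
contact_force: [-0.1, 0.2, 0.4]
gripper_width: 36.0
grasp_force: 60.0
```

{"name": "play_rows", "arguments": {
  "series": [
    [0, 0, -1, 0, 0, 0],
    [0, 0, -1, 0, 0, 0],
    [0, 0, -1, 0, 0, 0],
    [0, 0, -1, 0, 0, 0],
    [0, 0, 0, 0, 0, 0],
    [0, 0, 0, 0, 0, 0]
  ]
}}

```text
clock: 18.12
position: [493.6, 191.6, 184.2]
ee_rot: [0.976, -0.216, -0.0, 0.0]
contact_force: [0.6, 0.9, -0.4]
gripper_width: 36.0
grasp_force: 60.0
```

{"name": "play_rows", "arguments": {
  "series": [
    [0, 0, -1, 0, 0, 0],
    [0, 0, -1, 0, 0, 0],
    [0, 0, 0, 0, 0, 0],
    [0, 0, 0, 0, 0, 0]
  ]
}}

```text
clock: 18.45
position: [493.6, 191.6, 182.2]
ee_rot: [0.976, -0.216, -0.0, 0.0]
contact_force: [1.2, -0.3, -0.4]
gripper_width: 35.9
grasp_force: 60.0
```

{"name": "play_rows", "arguments": {
  "series": [
    [0, 0, -1, 0, 0, 0],
    [0, 0, -1, 0, 0, 0],
    [0, 0, -1, 0, 0, 0],
    [0, 0, 0, 0, 0, 0],
    [0, 0, 0, 0, 0, 0]
  ]
}}

```text
clock: 18.87
position: [493.6, 191.6, 179.2]
ee_rot: [0.976, -0.216, -0.0, 0.0]
contact_force: [-0.0, -0.3, -0.3]
gripper_width: 36.0
grasp_force: 60.0
```

{"name": "play_rows", "arguments": {
  "series": [
    [0, 0, -1, 0, 0, 0],
    [0, 0, 0, 0, 0, 0],
    [0, 0, 0, 0, 0, 0]
  ]
}}

```text
clock: 19.12
position: [493.8, 191.7, 178.5]
ee_rot: [0.976, -0.216, 0.0, -0.0]
contact_force: [0.4, 0.2, 1.8]
gripper_width: 35.9
grasp_force: 60.1
```

{"name": "play_rows", "arguments": {
  "series": [
    [0, 0, -1, 0, 0, 0],
    [0, 0, 0, 0, 0, 0],
    [0, 0, 0, 0, 0, 0]
  ]
}}

```text
clock: 19.37
position: [493.8, 191.7, 178.5]
ee_rot: [0.977, -0.215, 0.0, -0.0]
contact_force: [-1.7, -0.2, 6.1]
gripper_width: 36.1
grasp_force: 60.7
```

{"name": "play_rows", "arguments": {
  "series": [
    [0, 0, 0, 0, 0, 0],
    [0, 0, 0, 0, 0, 0],
    [0, 0, 0, 0, 0, 0],
    [0, 0, 0, 0, 0, 0],
    [0, 0, 0, 0, 0, 0],
    [0, 0, 0, 0, 0, 0]
  ],
  "gripper": 0.8
}}

```text
clock: 19.87
position: [493.6, 191.6, 177.1]
ee_rot: [0.976, -0.216, -0.0, 0.0]
contact_force: [0.1, -0.9, 0.5]
gripper_width: 68.5
grasp_force: 0.0
```

{"name": "play_rows", "arguments": {
  "series": [
    [0, 0, 3, 0, 0, 0],
    [0, 0, 6, 0, 0, 0],
    [0, 0, 12, 0, 0, 0],
    [0, 0, 16, 0, 0, 0],
    [0, 0, 20, 0, 0, 0],
    [0, 0, 20, 0, 0, 0],
    [0, 0, 20, 0, 0, 0],
    [0, 0, 20, 0, 0, 0],
    [0, 0, 10, 0, 0, 0],
    [0, 0, 0, 0, 0, 0],
    [0, 0, 0, 0, 0, 0]
  ]
}}

```text
clock: 20.78
position: [493.4, 191.6, 304.2]
ee_rot: [0.976, -0.216, -0.0, -0.0]
contact_force: [-0.7, -0.2, -1.2]
gripper_width: 68.2
grasp_force: 0.0
```

Run:
```python
from h import *
c=get_image('wrist');s=get_image('side')
st=read_state();print(st['clock'],st['position'],st['contact_force'])
b=lambda c:cv2.cvtColor(c['image'],cv2.COLOR_RGB2BGR)
o=np.zeros((600,800,3),np.uint8);o[:384,:400]=b(c)[:,60:460]
o[:600,400:]=cv2.resize(b(s)[120:240,190:270],(400,600),interpolation=cv2.INTER_CUBIC)
cv2.imwrite('pics/j.png',o)
f=lambda p:((np.array(proj(s,p))-[190,120])*5+[400,0]).round(0)
print('mouth',f([493.6,191.4,150]),'head top if home',f([493.6,191.4,178]),'if 5 high',f([493.6,191.4,183]))
```

```text
20.8833 [492.96978791 191.32491791 302.84693493] [-0.57920502 -0.15206912 -0.67077097]
mouth [560. 208.] head top if home [557. 169.] if 5 high [557. 162.]
```

View pics/j.png

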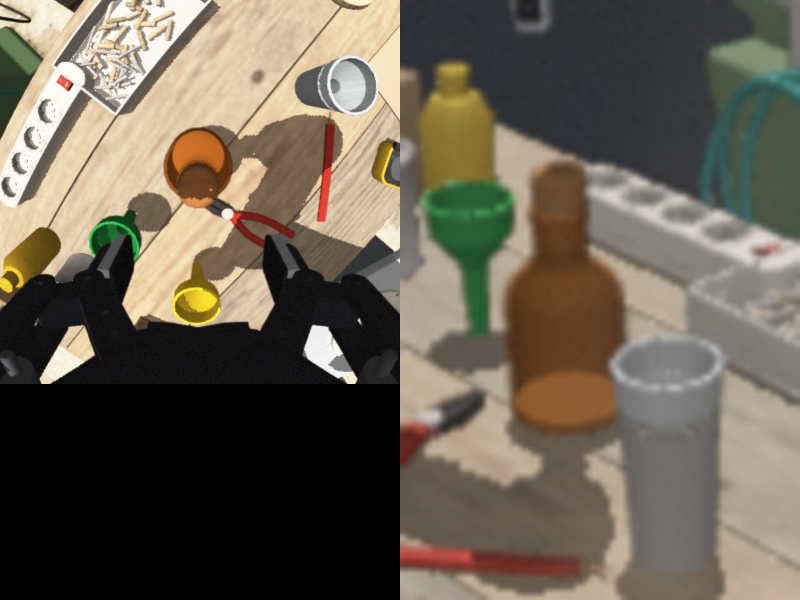

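The side view shows the stopper head sitting directly on the bead. Its top centre is about (559,171), against (557,169) predicted when home, so it is fully seated. The funnel rests level in the cup, the bottle is upright, and the gripper is clear.

```bash
python3 -c "
from bench import job_done
print(job_done())"
```

```text
the job is handed in; nothing more can be done
None
```

I handed the job in at about 21 s: the funnel is standing spout down and level in the drip cup, and the smaller stopper is fully home in the bottle's mouth. I saw no movement of the bottle or the cup; I didn't recheck the spare stopper after picking up the small one, but nothing touched it. The call returned no verdict.

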